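# Stow a swab in the leaning vial

## Robot

A 6-joint arm with a two-finger parallel gripper is mounted at the origin on a cart in front of the work surface, level with it; the furniture and walls round the work are solid. World frame = base frame: x ahead of the robot, y to its left, z up, the work surface at z = 0. Lengths are in m, angles in degrees, forces in N, time in s.
With the tool pointing down it reaches from about 0.375 to 0.9 m from the base axis. Payload 3.1 kg.
Tool frame: the origin (TCP) lies at the very end of the fingers, on their centre line; the grasp point (between the pads) lies 19 mm behind it; z points along the fingers, y is the direction in which the jaws open and shut (so a half turn about z gives the same grasp; the last joint's range is limited). The gripper opens to 87 mm and grips with 3 to 60 N. Pads are 19 mm wide; open, the fingers measure 117 mm over their backs; the gripper's body (75 mm by 190 mm) begins 51 mm behind the grasp point.
Start: joints at [61.736, 30.224, 82.088, -0, 67.689, -10.227], TCP at [0.193, 0.594, 0.223] pointing down, gripper open.
Joint ranges: [-176.69, 176.69], [-43.24, 126.21], [12.49, 139.97], [-82, 262], [0, 151.66], [-163.58, 163.58]. Speed limits (degrees/s): [159.86, 159.86, 180, 180, 180, 180].

## Interface

Orientations are given as a 3x3 rotation matrix whose columns are the frame's x, y, z axes.
In Python, from rig import bot gives the robot as it stands. The module is installed in compiled form; this text tells all that it offers.
- The arm moves only by the tool play_rows, never from a script. Its argument "targets" is a list of rows, each a list of 7 numbers: the closure, from 0 (fully open) to 1 (shut), then the shift along the world's x, y, z in m, then the turn, a rotation vector about the world's x, y, z in rad. A call has 1 to 12 rows; each row shifts and turns the commanded pose from where the row before left it; what a row does not reach is not made up. A row lasts 1/8 s, in which the tool goes at most 62.5 mm and 10.7 degrees, less where a joint would pass 70% of its speed; a pose out of reach is approached as far as the arm can. A call with a gripper value outside its range is refused whole. The fingers move at their own pace and stop on an object; the grip force is fixed at half the most. Time passes only in rows, so rows that do not move let the fingers close. It gives the time, the measured TCP pose, the force and the opening at its end, in the units of the state.
- bot.read_state(): the state, without advancing time (a new reading comes with each control period).
- bot.capture(name): name is "side" or "top"; returns the picture (384x512x3 uint8, blue, green, red); there is no depth.
- bot.get_calibration(name): a dict with "fx", "fy", "cx", "cy" (pixels), "R" (3x3) and "t" (3): a world point X has camera coordinates R X + t. Camera axes: x right, y down, z forward; pixel columns grow to the right and rows downward; lengths in m; the calibration is good to about 2 mm. A picture is of the moment at which its call begins. get_calibration takes no time and is no camera call.
- bot.hand_in(): hands the job in, once; it reports no verdict.
The state is a dict: "time_s": time; "joint_positions": joint angles; "qvel": joint speeds; "tau": joint torques, N m; "position": TCP position; "tcp_rot": TCP orientation; "force": force on the tool from outside, world axes, zero at the start; "moment": the same for the moment, N m; "opening": opening from 0.0 (shut) to 1.0 (fully open).
Only numpy, scipy, OpenCV 4.12 (cv2) and the standard library are available. Lean on these libraries where they do the work, as an engineer would, in place of code of your own. Each camera call takes 0.05 s, during which the arm holds its last target. There are 200 camera calls.

## Task

Pull the stopper out of the vial in the leaning rack and leave it in the shallow steel tray. Then lift the capped swab out of the white tube rack and push it down into the vial until its collar sits fully home on the vial's rim, and let go. Do not let the swab's tip touch the worktop, and leave the two small bottles and the slide carton where they stand.

Things in the scene. Friction and masses are not known exactly. Their poses are not given: they have to be found in the camera images.
- vial_mouth (a point): Centre of the vial's open end, at rim height, 86 mm above the worktop. z is the vial's axis pointing out of the mouth: up, leaning 30 degrees from vertical towards the robot's side; y runs along the rack's row. The vial is a plain white straight tube, 18 mm outside, round bore 10 mm wide and 60 mm deep, fixed in the leaning rack.
- slant_rack: Low grey rack, leaning 30 degrees on an aluminium foot 96 x 186 mm, fixed; origin under the foot's centre, y along the row of three places, 60 mm apart. One holds the vial, which stands 28 mm clear of the rack's upper plate; the others hold fixed blood tubes with round caps 17 mm wide, tops 20 mm further up the lean than the vial's rim.
- stopper_head (a point): Centre of the head of the dark rubber stopper that starts in the vial. Head: cylinder 22 mm across, 26 mm long, to be gripped; its lower face sits on the vial's rim, 13 mm from this point. Below it a plug 8.2 mm across, 14 mm long hangs loosely in the bore. z points from plug to head, at the start along the vial's axis. About 18 g; lifts out along the axis without force.
- tray_floor (a point): Centre of the inner floor of a square shallow steel tray, 100 x 100 mm outside, walls 3 mm thick, rim 14 mm and floor 3 mm above the worktop; sides along x and y. Fixed.
- swab_handle (a point): Centre of the white swab's handle, a cylinder 22 mm across, 48 mm long. z points from tip to handle (up at the start). Below the handle: a round collar 28 mm across, 4 mm thick, then a straight rigid rod 6 mm across with a rounded head 7 mm across at the tip. The collar's underside is 28 mm below this point, the tip 74 mm. Loose, about 25 g.
- swab_collar (a point): Centre of the underside of the swab's collar, on its axis; sits on the vial's rim when the swab is home. Axes as swab_handle.
- swab_tip (a point): Lower end of the swab, on its axis, 46 mm below the collar's underside. Axes as swab_handle.
- white_rack: White tube rack, 50 x 96 x 55 mm, fixed, 2 x 4 square places in its top; origin under its centre, x across its depth, y along its length. The swab starts upright in an end place of the row nearer the robot, collar resting on the rack's top; the other end place of that row, 63 mm away, holds a fixed capped blood tube, top 90 mm above the worktop.
- dropper: Small white dropper bottle, 24 mm across, 66 mm tall, origin under its centre. A bystander.
- oil: Small brown bottle with a black cap, 31 mm across, 70 mm tall, origin under its centre. A bystander.
- carton: Small slide carton, 28 x 79 x 22 mm, origin under its centre. A bystander.
- stopper: The stopper again; this origin is the end of its plug, 27 mm below stopper_head.
- swab: The swab again; this origin is its tip.

How it is judged:
By the outcome, as a careful person would: the job done as asked, in the order asked, and still so for the second after the job is handed in, with the robot touching nothing.
It also fails if it takes over 58 s, if anything falls off the work surface, if the arm or the gripper's body presses on something with over 40 N, if the wrist force passes 120 N, or if a joint passes its speed limit or range.

## Working session

There is one attempt and no reset: what is moved stays moved. The work goes in short steps, Python scripts to look and compute and a tool call to move; the robot and the scene stay as the last step left them, time stands still between calls to the robot, and variables do not carry over. Pictures are saved under pics/ and viewed, about 8 in all and at most 12, crops included, and the job is handed in when it is done.

Besides the shell and the picture viewer there is one more tool, called after ">>>" by a JSON object that holds its "name" and its "arguments", one argument or row to a line. play_rows: Moves the arm, as the interface text tells. Its arguments: {"type":"object","properties":{"targets":{"type":"array","items":{"type":"array","items":{"type":"number"}}}},"required":["targets"]}

```bash
mkdir -p pics; python3 - <<'E'
from rig import bot
import cv2,numpy as np
for n in("side","top"):
    c=bot.get_calibration(n);print(n,c["fx"],c["cx"],c["cy"],np.round(c["R"],3).tolist(),np.round(c["t"],3).tolist(),"pos",np.round(-np.array(c["R"]).T@np.array(c["t"]),3))
    cv2.imwrite(f"pics/{n}0.png",cv2.resize(bot.capture(n),(800,600),interpolation=cv2.INTER_CUBIC))
print(bot.read_state())
E
```

```text
side 438.7876513019305 253.12195133558345 190.66459632115107 [[-0.999, -0.042, -0.019], [-0.01, 0.6, -0.8], [0.045, -0.799, -0.599]] [0.508, 0.038, 1.133] pos [0.458 0.904 0.719]
top 469.2218030384396 251.86470920035887 194.4326936058456 [[0.02, -1.0, 0.017], [-0.995, -0.022, -0.097], [0.097, -0.015, -0.995]] [0.07, 0.524, 1.343] pos [0.389 0.102 1.386]
{'time_s': 0.1, 'joint_positions': array([ 6.17372416e+01,  3.02735100e+01,  8.21489398e+01, -1.79509213e-03,
        6.76902334e+01, -1.02260486e+01]), 'qvel': array([-0.08318081, -0.050962  , -0.15526641,  0.0124024 ,  0.10350466,
        0.00617039]), 'tau': array([-1.04979943e-03, -4.40990746e+01, -1.77151197e+01,  6.34376099e-02,
        5.33880084e-02, -4.42127146e-05]), 'position': array([0.19316469, 0.59370303, 0.22167147]), 'tcp_rot': array([[-9.50861878e-01,  3.09614065e-01, -9.05729706e-04],
       [ 3.09615224e-01,  9.50860329e-01, -1.74595749e-03],
       [ 3.20649452e-04, -1.94059212e-03, -9.99998066e-01]]), 'force': array([-0.03767657,  0.40489675,  0.50994261]), 'moment': array([-0.03864573,  0.00575523,  0.01810861]), 'opening': 0.9963332196682579}
```

View pics/side0.png

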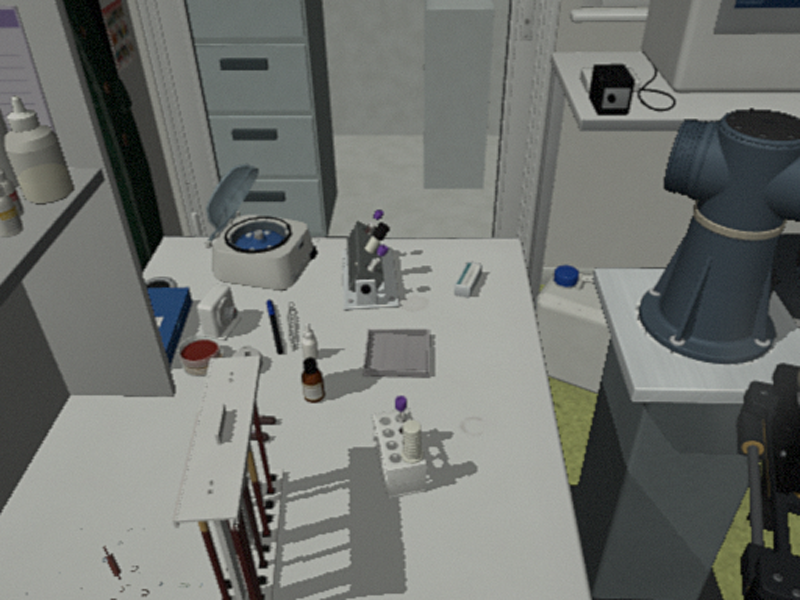

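View pics/top0.png

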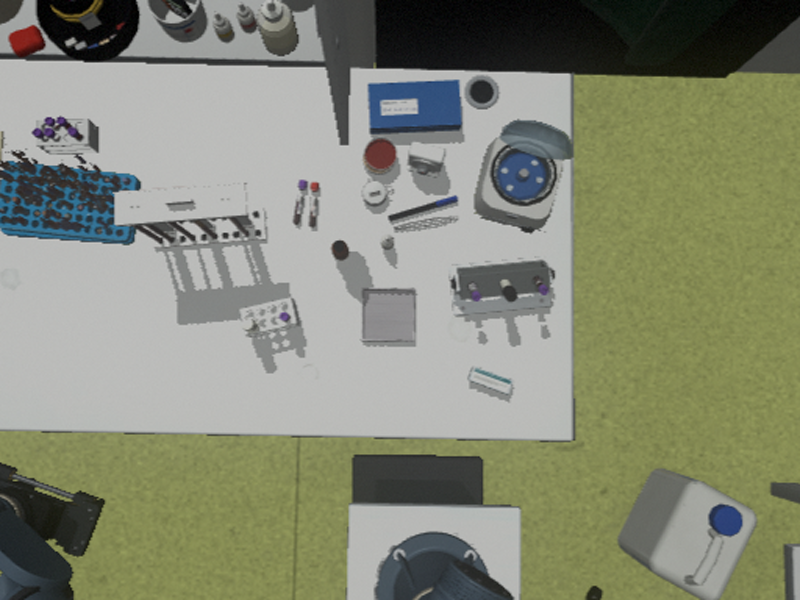

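The side and top views show the slant rack (side ~(370,260), top ~(503,287)), the tray (top (389,316)), and the white rack with the swab (side (412,440), top (250,325)). Next I'll take enlarged crops.

```bash
cat > h.py <<'E'
from rig import bot
import cv2,numpy as np
def crop(n,r0,c0,h,w,k):
    im=bot.capture(n)[r0:r0+h,c0:c0+w]
    return cv2.resize(im,(w*k,h*k),interpolation=cv2.INTER_CUBIC)
def ray(n,u,v):
    c=bot.get_calibration(n);R=np.array(c["R"]);t=np.array(c["t"])
    d=R.T@np.array([(u-c["cx"])/c["fx"],(v-c["cy"])/c["fy"],1]);return -R.T@t,d
def atz(n,u,v,z):
    o,d=ray(n,u,v);return o+d*(z-o[2])/d[2]
def proj(n,X):
    c=bot.get_calibration(n);p=np.array(c["R"])@X+np.array(c["t"])
    return np.array([c["fx"]*p[0]/p[2]+c["cx"],c["fy"]*p[1]/p[2]+c["cy"]])
def tri(us,vs,ut,vt):
    A=[];b=[]
    for n,u,v in(("side",us,vs),("top",ut,vt)):
        o,d=ray(n,u,v);d/=np.linalg.norm(d);P=np.eye(3)-np.outer(d,d);A.append(P);b.append(P@o)
    return np.linalg.lstsq(np.vstack(A),np.hstack(b),rcond=None)[0]
E
python3 - <<'E'
from h import *
a=crop("side",130,210,75,50,8); b=crop("side",245,230,75,50,8)
cv2.imwrite("pics/s1.png",np.hstack([a,b]))
a=crop("top",160,280,50,80,10)[:500]; 
b=crop("top",180,145,50,80,10)
cv2.imwrite("pics/t1.png",a);cv2.imwrite("pics/t2.png",b)
E
```

```text
(no output)
```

View pics/s1.png

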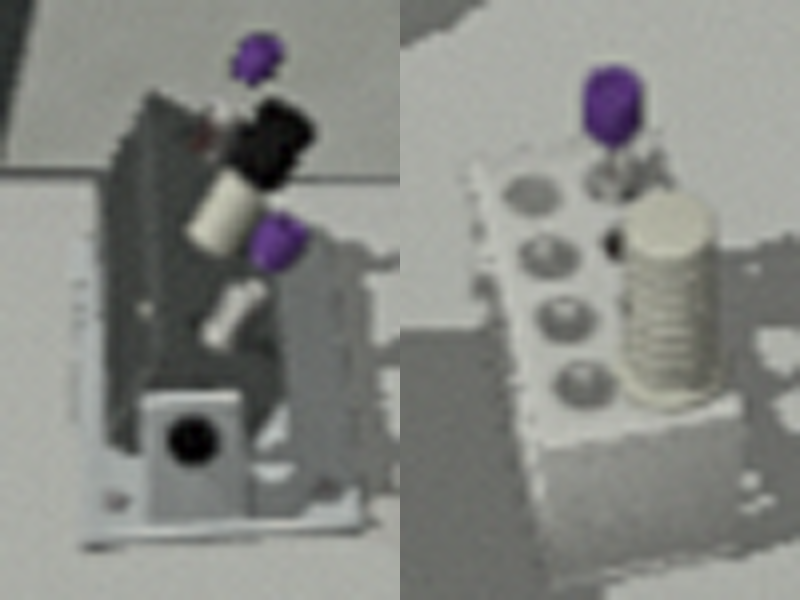

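View pics/t1.png

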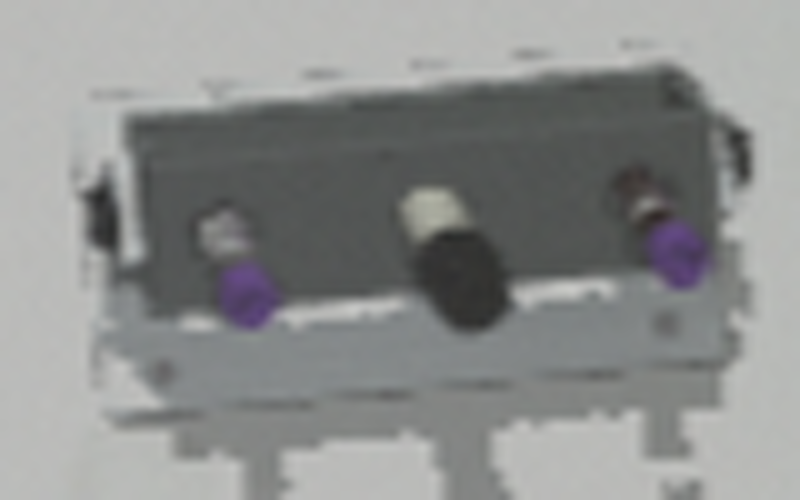

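View pics/t2.png

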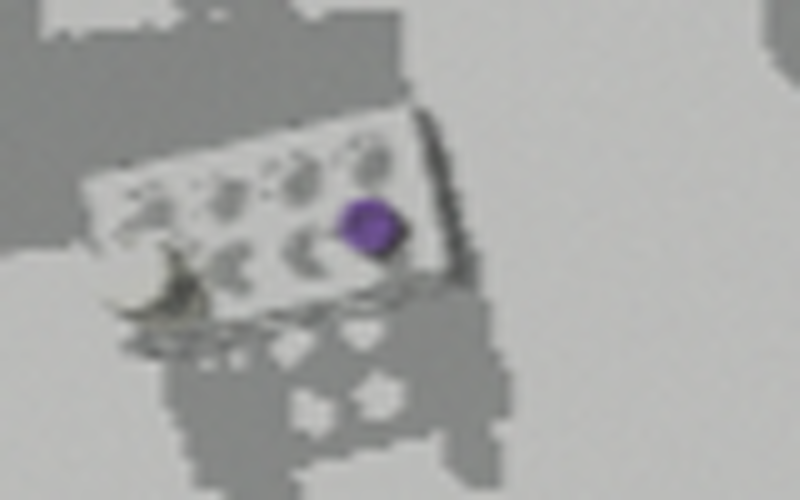

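```bash
python3 - <<'E'
from h import *
S=bot.capture("side").astype(int);T=bot.capture("top").astype(int)
def cen(m,r0,r1,c0,c1):
    s=np.zeros_like(m);s[r0:r1,c0:c1]=m[r0:r1,c0:c1]
    n,l,st,c=cv2.connectedComponentsWithStats(s.astype(np.uint8))
    return [(c[i].round(2).tolist(),int(st[i,4])) for i in range(1,n) if st[i,4]>8]
dk=lambda I:I.max(2)<50
pu=lambda I:(I[...,0]-I[...,1]>35)
print("stop side",cen(dk(S),138,158,232,252),"top",cen(dk(T),178,198,315,335))
ps=cen(pu(S),125,170,230,255);pt=cen(pu(T),170,200,290,360);print(ps,pt)
s=cen(dk(S),138,158,232,252);t=cen(dk(T),178,198,315,335)
H=tri(*max(s,key=lambda x:x[1])[0],*max(t,key=lambda x:x[1])[0]);print("head",H.round(4))
ps.sort(key=lambda x:x[0][1]) # far (small y) first
pt.sort(key=lambda x:-x[0][0])
C=[tri(*a[0],*b[0]) for a,b in zip(ps,pt)];print("caps",np.round(C,4),np.linalg.norm(C[1]-C[0]),"mid",(C[0]+C[1])/2)
pw=cen(pu(S),245,290,295-50,330-20);ptw=cen(pu(T),180,230,145,225);print(pw,ptw)
W=tri(*pw[0][0],*ptw[0][0]);print("wcap",W.round(4))
print("swab from side top",atz("side",263.75-.44,272.75-.44,.107).round(4))
for (x,y) in((425,108),(85,185)):print("rack corner",atz("top",145+x/10-.45,180+y/10-.45,.055).round(4))
# top-view swab outline
print("tray",atz("top",388.5*.64-.2,316*.64-.2,.014).round(4))
for nm,x,y in(("oil",341,250),("drop",388,242)):print(nm,atz("top",x*.64,y*.64,.07).round(3))
E
```

```text
stop side [([243.25, 147.9], 71)] top []
[([241.62, 136.9], 21), ([244.0, 159.65], 31)] [([347.09, 185.0], 23), ([304.45, 189.35], 20)]Traceback (most recent call last):
  File "<stdin>", line 12, in <module>
ValueError: max() iterable argument is empty
```

```bash
python3 - <<'E'
from h import *
S=bot.capture("side").astype(int);T=bot.capture("top").astype(int)
def cen(m,r0,r1,c0,c1):
    s=np.zeros_like(m);s[r0:r1,c0:c1]=m[r0:r1,c0:c1]
    n,l,st,c=cv2.connectedComponentsWithStats(s.astype(np.uint8))
    return [(c[i].round(2).tolist(),int(st[i,4])) for i in range(1,n) if st[i,4]>8]
dk=lambda I:I.max(2)<68
pu=lambda I:(I[...,0]-I[...,1]>35)
s=cen(dk(S),138,158,232,252);t=cen(dk(T),178,198,315,335);print(s,t)
t=t or [([326.1,187.5],0)]
H=tri(*max(s,key=lambda x:x[1])[0],*max(t,key=lambda x:x[1])[0]);print("head",H.round(4))
ps=cen(pu(S),125,170,230,255);pt=cen(pu(T),170,200,290,360)
ps.sort(key=lambda x:x[0][1]);pt.sort(key=lambda x:-x[0][0])
C=[tri(*a[0],*b[0]) for a,b in zip(ps,pt)];print("caps",np.round(C,4),np.linalg.norm(C[1]-C[0]),"mid",(C[0]+C[1])/2)
pw=cen(pu(S),245,290,245,310);ptw=cen(pu(T),180,230,145,225);print(pw,ptw)
W=tri(*pw[0][0],*ptw[0][0]);print("wcap",W.round(4))
print("swab from side top",atz("side",263.75-.44,272.75-.44,.107).round(4))
for (x,y) in((425,108),(85,185)):print("rack corner",atz("top",145+x/10-.45,180+y/10-.45,.055).round(4))
print("tray",atz("top",388.5*.64-.2,316*.64-.2,.014).round(4))
for nm,x,y in(("oil",341,250),("drop",388,242)):print(nm,atz("top",x*.64,y*.64,.07).round(3))
E
```

```text
[([239.68, 148.46], 127)] [([325.96, 187.31], 67)]
head [ 0.5445 -0.1234  0.0921]
caps [[ 0.5472 -0.1819  0.0952]
 [ 0.5331 -0.0634  0.0947]] 0.11938667138445119 mid [ 0.54018052 -0.1226475   0.09491531]
[([255.83, 257.67], 52)] [([181.09, 202.09], 22)]
wcap [0.4904 0.2786 0.0818]
swab from side top [0.4735 0.3408 0.107 ]
rack corner [0.5267 0.2665 0.055 ]
rack corner [0.5026 0.362  0.055 ]
tray [0.5005 0.0908 0.014 ]
oil [0.614 0.179 0.07 ]
drop [0.63  0.094 0.07 ]
```

```bash
cat >> h.py <<'E'
from scipy.spatial.transform import Rotation as Ro
def frame(z,yh):   # tool z axis, y axis hint
    z=np.array(z,float);z/=np.linalg.norm(z);y=np.array(yh,float);y-=z*(y@z);y/=np.linalg.norm(y)
    return np.column_stack([np.cross(y,z),y,z])
def delta(P,R):
    s=bot.read_state();v=Ro.from_matrix(R@np.array(s["tcp_rot"]).T).as_rotvec()
    d=np.array(P)-s["position"]
    print("t",round(s["time_s"],2),"dpos",d.round(4),"rot",v.round(4),"rows>=",max(np.linalg.norm(d)/.0625,np.degrees(np.linalg.norm(v))/10.7).round(1),"F",s["force"].round(1),"open",round(s["opening"],3))
yaw=np.radians(6.8)
XR=np.array([np.cos(yaw),np.sin(yaw),0]);YR=np.array([-np.sin(yaw),np.cos(yaw),0])
AX=-.5*XR+np.array([0,0,np.sqrt(.75)])
RV=frame(-AX,XR)       # tool at vial
E
python3 - <<'E'
from h import *
print("top",atz("top",325.96,187.31,.0973).round(4),"side",atz("side",243.4,147.7,.0973).round(4),"tri",tri(243.4,147.7,325.96,187.31).round(4))
R0=np.array(bot.read_state()["tcp_rot"])
H=np.array([.5425,-.123,.0973])
print(AX,RV)
P=H+AX*(5-19)*.001
delta(P+AX*.08,RV)
E
```

```text
top [ 0.5394 -0.1225  0.0973] side [ 0.5383 -0.1197  0.0973] tri [ 0.5391 -0.1228  0.0955]
[-0.49648275 -0.05920198  0.8660254 ] [[-1.18403968e-01  8.59933355e-01  4.96482754e-01]
 [ 9.92965508e-01  1.02540844e-01  5.92019842e-02]
 [-6.93889390e-18  5.00000000e-01 -8.66025404e-01]]
t 0.5 dpos [ 0.3163 -0.7212 -0.0681] rot [ 0.3505 -0.427  -1.1101] rows>= 12.6 F [-0.   0.9 -0.3] open 1.0
```

>>> {"name": "play_rows", "arguments": {
  "targets": [
    [0,0.0224,-0.0514,0.003,0.025,-0.0305,-0.0793],
    [0,0.0224,-0.0514,0.003,0.025,-0.0305,-0.0793],
    [0,0.0224,-0.0514,0,0.025,-0.0305,-0.0793],
    [0,0.0224,-0.0514,0,0.025,-0.0305,-0.0793],
    [0,0.0224,-0.0514,0,0.025,-0.0305,-0.0793],
    [0,0.0224,-0.0514,0,0.025,-0.0305,-0.0793],
    [0,0.0224,-0.0514,0,0.025,-0.0305,-0.0793],
    [0,0.0224,-0.0514,0,0.025,-0.0305,-0.0793],
    [0,0.0224,-0.0514,0,0.025,-0.0305,-0.0793],
    [0,0.0224,-0.0514,0,0.025,-0.0305,-0.0793],
    [0,0.0224,-0.0514,0,0.025,-0.0305,-0.0793],
    [0,0.0224,-0.0514,0,0.025,-0.0305,-0.0793]
  ]
}}

```text
time_s: 2.0
position: [0.463, -0.0247, 0.2291]
tcp_rot: [[-0.271, 0.86, 0.433], [0.962, 0.26, 0.087], [-0.038, 0.44, -0.897]]
force: [1.0, 0.7, 0.0]
opening: 1.001
```

```bash
echo 'H=np.array([.5391,-.1222,.097])' >>h.py; python3 -c "
from h import *
delta(H+.066*AX,RV);print(bot.read_state()['joint_positions'].round(1))"
```

```text
t 2.0 dpos [ 0.0433 -0.1014 -0.075 ] rot [ 0.0502 -0.0589 -0.1549] rows>= 2.1 F [1.  0.7 0. ] open 1.001
[-28.2  10.3 122.4  33.3  30.8 -70.9]
```

>>> {"name": "play_rows", "arguments": {
  "targets": [
    [0,0.0145,-0.034,-0.015,0.0167,-0.0197,-0.0517],
    [0,0.0145,-0.034,-0.025,0.0167,-0.0197,-0.0517],
    [0,0.0143,-0.0334,-0.035,0.0167,-0.0197,-0.0517],
    [0,0,0,0,0,0,0],
    [0,0,0,0,0,0,0]
  ]
}}

```text
time_s: 2.62
position: [0.5052, -0.1233, 0.1536]
tcp_rot: [[-0.123, 0.861, 0.494], [0.992, 0.106, 0.062], [0.001, 0.498, -0.867]]
force: [-0.3, -0.1, 1.6]
opening: 1.001
```

```bash
python3 -c "
from h import *
delta(H+.066*AX,RV);delta(H-.014*AX,RV);print(bot.read_state()['joint_positions'].round(1))
print('tcp px',proj('side',bot.read_state()['position']),proj('top',bot.read_state()['position']))
cv2.imwrite('pics/a.png',np.hstack([crop('side',110,210,100,66,6),crop('top',160,293,100,66,6)]))"
```

```text
t 2.62 dpos [ 0.0011 -0.0028  0.0005] rot [-0.0007 -0.0026 -0.0043] rows>= 0.0 F [-0.3 -0.1  1.6] open 1.001
t 2.62 dpos [ 0.0408  0.0019 -0.0687] rot [-0.0007 -0.0026 -0.0043] rows>= 1.3 F [-0.3 -0.1  1.6] open 1.001
[ -38.8   24.7  122.    62.4   23.8 -102. ]
tcp px [255.27622919 128.77726516] [329.90429982 197.75625608]
```

View pics/a.png

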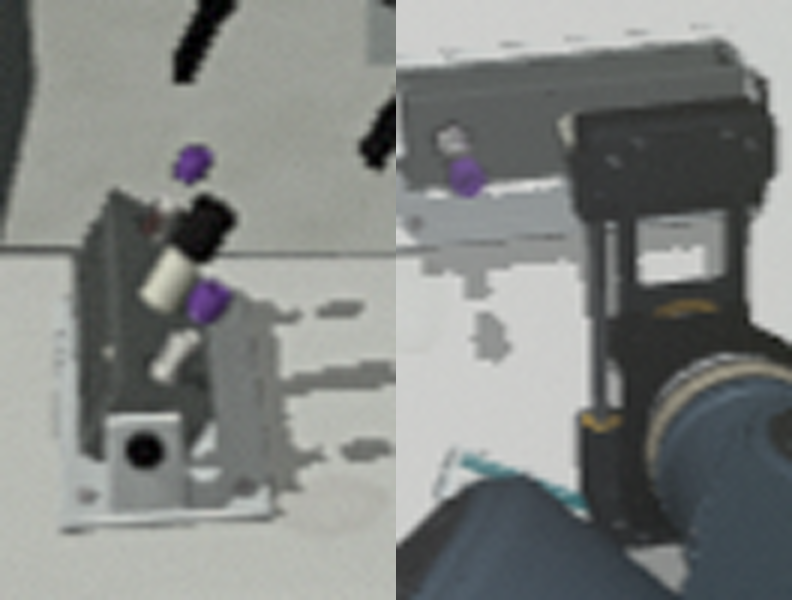

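The view shows the open jaws (tips at crop (182,80) and (375,165)) straddling the stopper's axis in the lean plane. Clear to descend and grip.

>>> {"name": "play_rows", "arguments": {
  "targets": [
    [0,0.001,-0.0028,0.0005,-0.0007,-0.0026,-0.0043],
    [0,0.01,0.0012,-0.0173,0,0,0],
    [0,0.01,0.0012,-0.0173,0,0,0],
    [0,0.01,0.0012,-0.0173,0,0,0],
    [0,0.0098,0.0012,-0.0173,0,0,0],
    [0,0,0,0,0,0,0]
  ]
}}

```text
time_s: 3.48
position: [0.5468, -0.1214, 0.0849]
tcp_rot: [[-0.118, 0.86, 0.497], [0.993, 0.103, 0.059], [-0.001, 0.501, -0.866]]
force: [-0.3, 0.3, -0.4]
opening: 0.999
```

```bash
python3 -c "
from h import *
delta(H-.014*AX,RV);d=H-.014*AX-bot.read_state()['position'];print(d@AX,d@YR)"
```

```text
t 3.48 dpos [-0.0007  0.      0.    ] rot [ 0.0008  0.0007 -0.0001] rows>= 0.0 F [-0.3  0.3 -0.4] open 0.999
0.0003896243138632617 9.260912340824766e-05
```

Close, watching force.

>>> {"name": "play_rows", "arguments": {
  "targets": [
    [0.5,-0.0006,0,0,0,0,0],
    [0.65,0,0,0,0,0,0],
    [0.8,0,0,0,0,0,0],
    [1,0,0,0,0,0,0],
    [1,0,0,0,0,0,0],
    [1,0,0,0,0,0,0],
    [1,0,0,0,0,0,0]
  ]
}}

```text
time_s: 4.35
position: [0.5458, -0.1219, 0.0848]
tcp_rot: [[-0.117, 0.86, 0.497], [0.993, 0.102, 0.058], [-0.001, 0.5, -0.866]]
force: [0.3, 0.4, 0.7]
opening: 0.289
```

```bash
python3 -c "
from h import *
delta(H-.014*AX,RV);print(bot.read_state()['force'],bot.read_state()['opening']*87,(bot.read_state()['force']@RV).round(1))"
```

```text
t 4.35 dpos [0.0003 0.0006 0.0001] rot [0.0009 0.0005 0.001 ] rows>= 0.0 F [0.3 0.4 0.7] open 0.289
[0.30121425 0.35253275 0.67296637] 25.147231616140353 [ 0.3  0.6 -0.4]
```

>>> {"name": "play_rows", "arguments": {
  "targets": [
    [1,0,0,0,0,0,0],
    [1,0,0,0,0,0,0]
  ]
}}

```text
time_s: 4.6
position: [0.5458, -0.1219, 0.0848]
tcp_rot: [[-0.117, 0.86, 0.497], [0.993, 0.102, 0.058], [-0.001, 0.5, -0.866]]
force: [-0.4, 0.2, -0.1]
opening: 0.227
```

>>> {"name": "play_rows", "arguments": {
  "targets": [
    [1,-0.0025,-0.0003,0.0043,0,0,0],
    [1,-0.005,-0.0006,0.0087,0,0,0],
    [1,-0.01,-0.0012,0.0173,0,0,0],
    [1,-0.015,-0.0018,0.026,0,0,0],
    [1,-0.015,-0.0018,0.026,0,0,0],
    [1,0,0,0,0,0,0]
  ]
}}

```text
time_s: 5.35
position: [0.498, -0.128, 0.1688]
tcp_rot: [[-0.117, 0.859, 0.499], [0.993, 0.103, 0.056], [-0.004, 0.502, -0.865]]
force: [0.3, 0.1, 0.6]
opening: 0.231
```

```bash
python3 - <<'E'
from h import *
s=bot.read_state()
print(s['opening'],s['force'])
Y=np.radians(14.4)
RT=frame([0,0,-1],XR)
delta(np.array([.5005,.0908,.10]),RT)
cv2.imwrite('pics/b.png',np.hstack([crop('side',110,210,75,50,8),crop('top',160,290,75,50,8)]))
E
```

```text
0.23092567559637087 [0.34417784 0.11166011 0.62851201]
t 5.35 dpos [ 0.0025  0.2188 -0.0688] rot [-5.840e-02  5.229e-01  4.000e-04] rows>= 3.7 F [0.3 0.1 0.6] open 0.231
```

View pics/b.png

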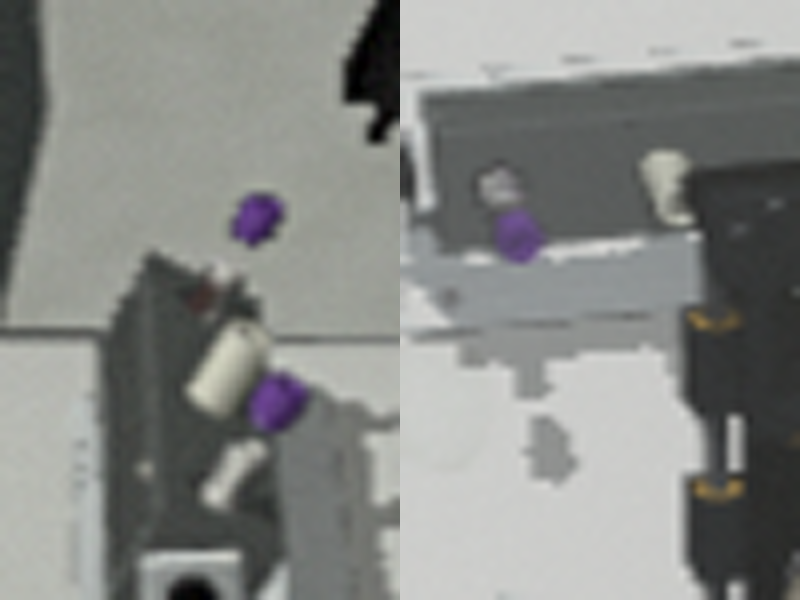

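Stopper is out and held (plug visible at crop (378,130), vial empty at (230,370)). On to the tray.

>>> {"name": "play_rows", "arguments": {
  "targets": [
    [1,0.0005,0.04,0,-0.0117,0.1046,0.0001],
    [1,0.0005,0.045,0,-0.0117,0.1046,0.0001],
    [1,0.0005,0.045,-0.01,-0.0117,0.1046,0.0001],
    [1,0.0005,0.045,-0.02,-0.0117,0.1046,0.0001],
    [1,0.0005,0.0438,-0.0388,-0.0116,0.1045,0],
    [1,0,0,0,0,0,0],
    [1,0,0,0,0,0,0]
  ]
}}

```text
time_s: 6.32
position: [0.5001, 0.0433, 0.1005]
tcp_rot: [[-0.124, 0.985, 0.119], [0.992, 0.119, 0.048], [0.033, 0.124, -0.992]]
force: [0.6, 0.4, 0.2]
opening: 0.227
```

```bash
python3 - <<'E'
from h import *
delta(np.array([.5005,.0908,.018]),frame([0,0,-1],XR))
E
```

```text
t 6.33 dpos [ 0.0004  0.0475 -0.0825] rot [-0.0476  0.1196 -0.0034] rows>= 1.5 F [0.6 0.4 0.2] open 0.227
```

>>> {"name": "play_rows", "arguments": {
  "targets": [
    [1,0.0001,0.0119,0,-0.0119,0.0299,-0.0009],
    [1,0.0001,0.0119,0,-0.0119,0.0299,-0.0009],
    [1,0.0001,0.0119,0,-0.0119,0.0299,-0.0008],
    [1,0.0001,0.0118,0,-0.0119,0.0299,-0.0008],
    [1,0,0,-0.02,0,0,0],
    [1,0,0,-0.02,0,0,0],
    [1,0,0,-0.02,0,0,0],
    [1,0,0,-0.015,0,0,0],
    [1,0,0,0,0,0,0]
  ]
}}

```text
time_s: 7.45
position: [0.5004, 0.0894, 0.0261]
tcp_rot: [[-0.116, 0.993, 0.0], [0.993, 0.116, -0.001], [-0.001, 0.0, -1.0]]
force: [-0.2, -0.3, 0.1]
opening: 0.229
```

```bash
python3 - <<'E'
from h import *
delta(np.array([.5005,.0908,.018]),frame([0,0,-1],XR))
E
```

```text
t 7.45 dpos [ 0.0001  0.0014 -0.0081] rot [0.0007 0.0004 0.0029] rows>= 0.1 F [-0.2 -0.3  0.1] open 0.229
```

>>> {"name": "play_rows", "arguments": {
  "targets": [
    [1,0,0.001,-0.005,0,0,0],
    [1,0,0,-0.002,0,0,0],
    [1,0,0,0,0,0,0],
    [0.7,0,0,0,0,0,0],
    [0.65,0,0,0,0,0,0],
    [0.6,0,0,0,0,0,0],
    [0.5,0,0,0.003,0,0,0],
    [0.5,0,0,0.01,0,0,0],
    [0.3,0,0,0.03,0,0,0],
    [0,0,0,0.05,0,0,0],
    [0,0,0,0.05,0,0,0]
  ]
}}

```text
time_s: 8.82
position: [0.5006, 0.0913, 0.1644]
tcp_rot: [[-0.117, 0.993, 0.002], [0.993, 0.117, -0.001], [-0.001, 0.001, -1.0]]
force: [0.6, 0.4, -0.2]
opening: 0.758
```

```bash
python3 - <<'E'
from h import *
s=bot.read_state();print(s['force'],s['opening'])
Y=np.radians(14.4);RS=frame([0,0,-1],[np.cos(Y),np.sin(Y),0])
delta(np.array([.4742,.3402,.18]),RS)
E
```

```text
[ 0.61914457  0.40766609 -0.23412338] 0.7576667441249317
t 8.82 dpos [-0.0264  0.2489  0.0156] rot [0.0009 0.0016 0.1338] rows>= 4.0 F [ 0.6  0.4 -0.2] open 0.758
```

>>> {"name": "play_rows", "arguments": {
  "targets": [
    [0,-0.0044,0.0415,0.0026,0,0,0.0223],
    [0,-0.0044,0.0415,0.0026,0,0,0.0223],
    [0,-0.0044,0.0415,0.0026,0,0,0.0223],
    [0,-0.0044,0.0415,0.0026,0,0,0.0223],
    [0,-0.0044,0.0415,0.0026,0,0,0.0223],
    [0,-0.0044,0.0414,0.0026,0,0,0.0223],
    [0,0,0,0,0,0,0]
  ]
}}

```text
time_s: 9.7
position: [0.4741, 0.3428, 0.179]
tcp_rot: [[-0.253, 0.968, 0.004], [0.968, 0.253, 0.001], [-0.0, 0.004, -1.0]]
force: [-0.9, 0.3, 0.3]
opening: 1.002
```

```bash
cat >>h.py <<'E'
Y=np.radians(14.4);RS=frame([0,0,-1],[np.cos(Y),np.sin(Y),0])
E
python3 - <<'E'
from h import *
delta(np.array([.4742,.3402,.066]),RS)
print(proj('side',bot.read_state()['position']))
cv2.imwrite('pics/c.png',np.hstack([crop('side',185,220,120,80,5),crop('top',170,210,120,80,5)]))
E
```

```text
t 9.7 dpos [ 1.00e-04 -2.60e-03 -1.13e-01] rot [-0.0005  0.0037 -0.0041] rows>= 1.8 F [-0.9  0.3  0.3] open 1.002
[262.78096321 244.95580215]
```

View pics/c.png

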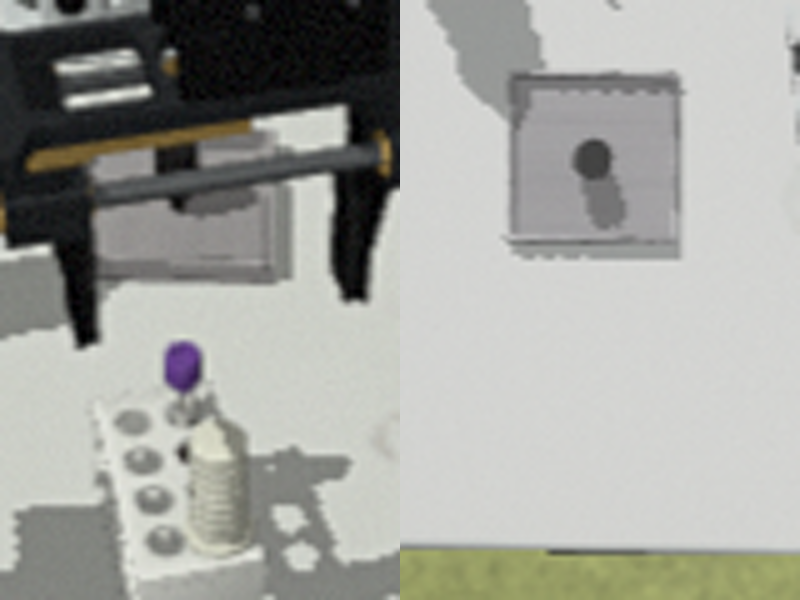

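The stopper stands upright in the tray (top crop (593,160)); jaws straddle the swab (tips (88,345),(352,300), swab axis ~ (218,480)). Descending to grip.

>>> {"name": "play_rows", "arguments": {
  "targets": [
    [0,0,-0.0026,0,-0.0005,0.0037,-0.0041],
    [0,0,0,-0.03,0,0,0],
    [0,0,0,-0.03,0,0,0],
    [0,0,0,-0.03,0,0,0],
    [0,0,0,-0.023,0,0,0],
    [0.5,0,0,0,0,0,0],
    [0.65,0,0,0,0,0,0],
    [0.8,0,0,0,0,0,0],
    [1,0,0,0,0,0,0],
    [1,0,0,0,0,0,0],
    [1,0,0,0,0,0,0],
    [1,0,0,0,0,0,0]
  ]
}}

```text
time_s: 11.3
position: [0.4745, 0.3376, 0.0651]
tcp_rot: [[-0.245, 0.97, -0.002], [0.97, 0.245, -0.001], [-0.001, -0.002, -1.0]]
force: [-0.5, 0.6, -0.8]
opening: 0.286
```

>>> {"name": "play_rows", "arguments": {
  "targets": [
    [1,0,0,0,0,0,0],
    [1,0,0,0,0,0,0]
  ]
}}

```text
time_s: 11.55
position: [0.4745, 0.3376, 0.0651]
tcp_rot: [[-0.245, 0.97, -0.002], [0.97, 0.245, -0.001], [-0.001, -0.002, -1.0]]
force: [-0.7, 1.1, 0.0]
opening: 0.249
```

```bash
python3 - <<'E'
from h import *
delta(np.array([.4742,.3402,.066]),RS);print(bot.read_state()['joint_positions'].round(1))
E
```

```text
t 11.55 dpos [-0.0003  0.0026  0.0009] rot [ 0.0012 -0.0019  0.004 ] rows>= 0.0 F [-0.7  1.1  0. ] open 0.249
[24.5 39.6 95.2 -0.  45.4 10.3]
```

>>> {"name": "play_rows", "arguments": {
  "targets": [
    [1,0,0,0.005,0,0,0],
    [1,0,0,0.01,0,0,0],
    [1,0,0,0.02,0,0,0],
    [1,0,0,0.03,0,0,0],
    [1,0,0,0.04,0,0,0],
    [1,0,0,0.035,0,0,0],
    [1,0,0,0.01,0,0,0],
    [1,0,0,0,0,0,0],
    [1,0,0,0,0,0,0]
  ]
}}

```text
time_s: 12.68
position: [0.4735, 0.3371, 0.2136]
tcp_rot: [[-0.245, 0.97, -0.005], [0.97, 0.245, -0.003], [-0.001, -0.005, -1.0]]
force: [0.4, 0.1, -0.5]
opening: 0.243
```

```bash
python3 - <<'E'
from h import *
s=bot.read_state();P=s['position'];print(P,s['opening'],s['force'])
M=np.array([.539,-.1222,.097])-.013*AX; print("mouth",M)
delta(M+.10*AX+.0*AX,RV)
for k in(.0101,.0561): print(k,proj('side',P+s['tcp_rot'][:,2]*k))
cv2.imwrite('pics/d.png',crop('side',200,230,75,75,8))
E
```

```text
[0.47350203 0.33705875 0.21356624] 0.24348541647250815 [ 0.43615102  0.09290663 -0.52630601]
mouth [ 0.54545428 -0.12143037  0.08574167]
t 12.68 dpos [ 0.0223 -0.4644 -0.0412] rot [ 0.0976 -0.5201 -0.1252] rows>= 7.5 F [ 0.4  0.1 -0.5] open 0.243
0.0101 [263.1240261  232.44939269]
0.0561 [263.38027072 251.39527479]
```

View pics/d.png

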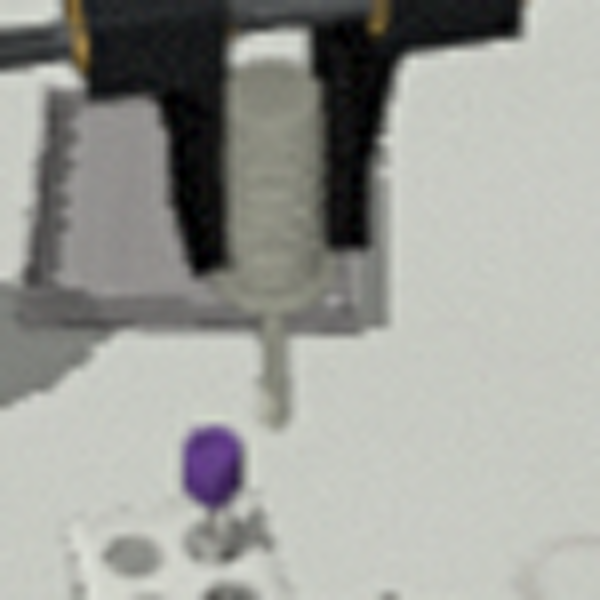

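The swab is held straight, tip at crop (275,428) → u 263.9, v 253, agreeing with prediction plus ~2 mm offset in tool x. Now the open vial mouth from above.

```bash
python3 - <<'E'
from h import *
I=np.mean([bot.capture("top")[175:205,300:350].astype(float) for _ in range(4)],0).astype(np.uint8)
J=np.mean([bot.capture("side")[138:168,228:258].astype(float) for _ in range(4)],0).astype(np.uint8)
k=15
cv2.imwrite("pics/e.png",np.hstack([cv2.resize(I[:, :30],None,fx=13,fy=13,interpolation=cv2.INTER_CUBIC),cv2.resize(J,None,fx=13,fy=13,interpolation=cv2.INTER_CUBIC)]))
M=np.array([.5455,-.1214,.086])
for n,c in(("top",(300,175)),("side",(228,138))): print(n,((proj(n,M)-c+.5)*13).round(1),((proj(n,M-.03*AX)-c+.5)*13).round(1))
E
```

```text
top [330. 144.] [302.   90.2]
side [175.  174.2] [109.1 282.2]
```

View pics/e.png

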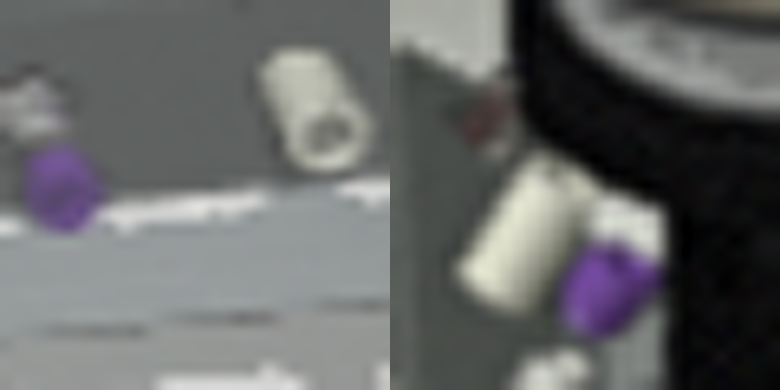

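```bash
python3 - <<'E'
from h import *
T=bot.capture("top").astype(int)
m=np.zeros(T.shape[:2]);m[195:210,240:256]=np.clip(110-T.max(2),0,60)[195:210,240:256]
s=T.max(2)[192:218,240:262];print(s[5:18,2:16])
print("tray stopper",atz("top",248.2,201.6,.037).round(4))
for x,y in((329,133),(330,132)):print("mouth top",atz("top",300+x/13-.5,175+y/13-.5,.086).round(4))
print("mouth side",atz("side",228+182/13-.5,138+177/13-.5,.086).round(4))
E
```

```text
[[163 163 163 164 162 159 159 161 160 163 165 162 163 163]
 [163 161 162 160 128  85  68  70  92 144 162 164 164 164]
 [163 164 162 120  75  67  68  68  67  93 146 163 162 160]
 [161 159 143  97  68  68  67  69  68  68 135 161 162 162]
 [163 161 129  86  68  68  69  66  69  67 115 152 163 162]
 [161 160 127  80  70  68  68  69  67  68 138 161 163 162]
 [160 160 129  86  69  69  67  68  65  73 138 162 163 162]
 [161 161 160 120  75  69  69  68  68  90 142 162 163 163]
 [158 157 159 158 119  80  71  81  86 106 118 146 161 160]
 [157 158 158 160 134 115 116 117 116 116 115 145 159 160]
 [159 160 158 159 134 116 117 118 116 118 116 118 147 158]
 [160 160 159 161 138 118 117 118 119 118 119 121 149 163]
 [159 159 159 159 159 136 118 118 117 118 118 118 145 161]]
tray stopper [0.4999 0.0917 0.037 ]
mouth top [ 0.5479 -0.1212  0.086 ]
mouth top [ 0.5481 -0.1214  0.086 ]
mouth side [ 0.544  -0.1203  0.086 ]
```

```bash
cat >>h.py <<'E'
M=np.array([.5455,-.1216,.086]);TX=.0022
def tgt(d): return M+(d+.0561)*AX-TX*YR   # tip d above the mouth along axis
E
python3 - <<'E'
from h import *
delta(tgt(.06),RV)
E
```

```text
t 13.18 dpos [ 0.0136 -0.4682 -0.0284] rot [ 0.0966 -0.5173 -0.1255] rows>= 7.5 F [-0.1 -0.4 -1. ] open 0.25
```

>>> {"name": "play_rows", "arguments": {
  "targets": [
    [1,0.0011,-0.02,0,0.008,-0.0431,-0.0105],
    [1,0.0011,-0.04,0,0.008,-0.0431,-0.0105],
    [1,0.0011,-0.04,0,0.008,-0.0431,-0.0105],
    [1,0.0011,-0.04,0,0.008,-0.0431,-0.0105],
    [1,0.0011,-0.04,0,0.008,-0.0431,-0.0105],
    [1,0.0011,-0.04,0,0.008,-0.0431,-0.0105],
    [1,0.0011,-0.04,0,0.008,-0.0431,-0.0105],
    [1,0.0011,-0.04,0,0.008,-0.0431,-0.0105],
    [1,0.0011,-0.04,0,0.008,-0.0431,-0.0105],
    [1,0.0011,-0.04,0,0.008,-0.0431,-0.0105],
    [1,0.0011,-0.04,0,0.008,-0.0431,-0.0105],
    [1,0.001,-0.03,0,0.008,-0.0431,-0.0105]
  ]
}}

```text
time_s: 14.68
position: [0.488, -0.1146, 0.2157]
tcp_rot: [[-0.116, 0.859, 0.499], [0.993, 0.101, 0.057], [-0.002, 0.502, -0.865]]
force: [-0.3, 0.6, -0.6]
opening: 0.247
```

>>> {"name": "play_rows", "arguments": {
  "targets": [
    [1,0,0,0,0,0,0],
    [1,0,0,0,0,0,0],
    [1,0,0,0,0,0,0]
  ]
}}

```text
time_s: 15.05
position: [0.4876, -0.111, 0.2152]
tcp_rot: [[-0.12, 0.86, 0.496], [0.993, 0.104, 0.06], [-0.0, 0.5, -0.866]]
force: [0.0, 0.4, 0.3]
opening: 0.246
```

```bash
python3 - <<'E'
from h import *
delta(tgt(.06),RV)
E
```

```text
t 15.05 dpos [ 0.0005 -0.0196 -0.0287] rot [ 0.0001 -0.0002 -0.0016] rows>= 0.6 F [0.  0.4 0.3] open 0.246
```

Move y and z, then down the axis to ~6 mm above the mouth.

>>> {"name": "play_rows", "arguments": {
  "targets": [
    [1,0.0003,-0.01,-0.009,0,0,-0.0016],
    [1,0.0002,-0.0096,-0.01,0,0,0],
    [1,0,0,-0.0097,0,0,0],
    [1,0.01,0.0012,-0.0173,0,0,0],
    [1,0.01,0.0012,-0.0173,0,0,0],
    [1,0.0055,0.0006,-0.0095,0,0,0],
    [1,0,0,0,0,0,0],
    [1,0,0,0,0,0,0],
    [1,0,0,0,0,0,0]
  ]
}}

```text
time_s: 16.18
position: [0.5137, -0.1288, 0.1429]
tcp_rot: [[-0.117, 0.86, 0.497], [0.993, 0.101, 0.058], [-0.001, 0.501, -0.866]]
force: [0.2, -0.3, -1.1]
opening: 0.246
```

```bash
python3 - <<'E'
from h import *
delta(tgt(.008),RV)
I=np.mean([bot.capture("side")[115:165,215:265].astype(float) for _ in range(4)],0).astype(np.uint8)
J=np.mean([bot.capture("top")[170:220,300:330].astype(float) for _ in range(2)],0).astype(np.uint8)
cv2.imwrite("pics/f.png",np.hstack([cv2.resize(I,None,fx=10,fy=10,interpolation=cv2.INTER_CUBIC),cv2.resize(J,None,fx=10,fy=10,interpolation=cv2.INTER_CUBIC)]))
s=bot.read_state()
tip=s['position']+s['tcp_rot']@np.array([TX,0,.0561])
for p in(tip,M,M-.03*AX,tip+.046*AX): print(((proj("side",p)-(215,115)+.5)*10).round(1))
E
```

```text
t 16.18 dpos [ 0.0002  0.0013 -0.0014] rot [0.0009 0.0008 0.0018] rows>= 0.0 F [ 0.2 -0.3 -1.1] open 0.246
[279.7 334.6]
[264.7 363.6]
[214.  446.7]
[360.3 202.2]
```

View pics/f.png

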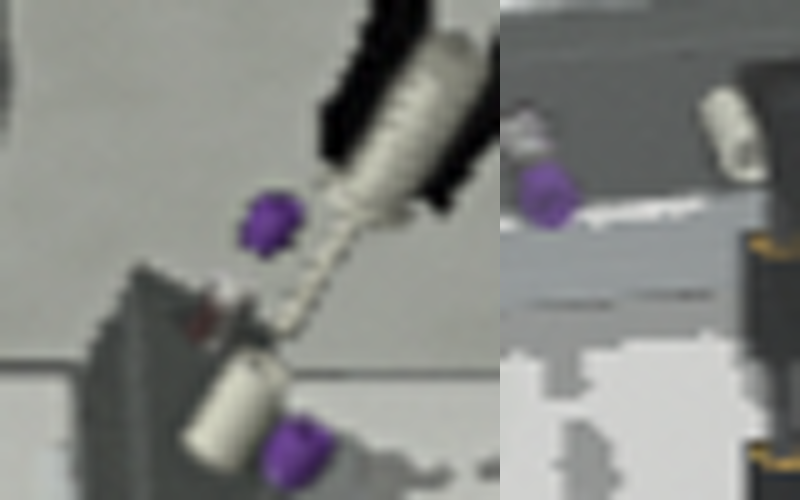

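The side view shows the rod in line with the vial's axis: tip at (284,330), rim centre (265,362), vial axis extrapolating to (283,332). Insert gently.

>>> {"name": "play_rows", "arguments": {
  "targets": [
    [1,0.0002,0.0013,-0.001,0.0009,0.0008,0.0018],
    [1,0,0,0,0,0,0],
    [1,0.002,0.0002,-0.0035,0,0,0],
    [1,0.002,0.0002,-0.0035,0,0,0],
    [1,0.001,0.0001,-0.0017,0,0,0],
    [1,0.001,0.0001,-0.0017,0,0,0],
    [1,0,0,0,0,0,0]
  ]
}}

```text
time_s: 17.35
position: [0.5199, -0.1267, 0.1307]
tcp_rot: [[-0.119, 0.86, 0.496], [0.993, 0.102, 0.061], [0.002, 0.499, -0.866]]
force: [1.2, 1.4, -0.9]
opening: 0.246
```

```bash
cat >>h.py <<'E'
def st(d):
    delta(tgt(d),RV);s=bot.read_state();e=tgt(0)-s['position']
    print("F tool",(s['force']@RV).round(2),"M",s['moment'].round(2),"depth mm",(e@AX*1e3).round(2),"off y,perp",(e@YR*1e3).round(2),(e@RV[:,1]*1e3).round(2))
E
python3 -c "
from h import *
st(-.010)"
```

```text
t 17.35 dpos [ 0.003   0.0002 -0.0048] rot [-0.0015 -0.0009 -0.0002] rows>= 0.1 F [ 1.2  1.4 -0.9] open 0.246
F tool [1.22 0.74 1.43] M [0.14 0.21 0.09] depth mm 4.34 off y,perp -0.2 0.16
```

>>> {"name": "play_rows", "arguments": {
  "targets": [
    [1,0.0015,0.0002,-0.0026,0,0,0],
    [1,0.0015,0.0002,-0.0026,0,0,0],
    [1,0.001,0.0001,-0.0017,0,0,0],
    [1,0.001,0.0001,-0.0017,0,0,0],
    [1,0,0,0,0,0,0]
  ]
}}

```text
time_s: 17.98
position: [0.5249, -0.1262, 0.1221]
tcp_rot: [[-0.118, 0.86, 0.496], [0.993, 0.102, 0.06], [0.001, 0.499, -0.866]]
force: [1.9, 2.8, -0.8]
opening: 0.249
```

```bash
python3 -c "
from h import *
st(-.020)"
```

```text
t 17.98 dpos [ 0.003   0.0003 -0.0048] rot [-0.0014 -0.0009 -0.    ] rows>= 0.1 F [ 1.9  2.8 -0.8] open 0.249
F tool [2.53 1.54 1.77] M [0.45 0.14 0.22] depth mm 14.31 off y,perp -0.09 0.16
```

>>> {"name": "play_rows", "arguments": {
  "targets": [
    [1,0.0002,0.0008,0.0002,0,0,0],
    [1,0.0015,0.0002,-0.0026,0,0,0],
    [1,0.0015,0.0002,-0.0026,0,0,0],
    [1,0.001,0.0001,-0.0017,0,0,0],
    [1,0.001,0.0001,-0.0017,0,0,0],
    [1,0,0,0,0,0,0]
  ]
}}

```text
time_s: 18.73
position: [0.5301, -0.1253, 0.1137]
tcp_rot: [[-0.118, 0.86, 0.496], [0.993, 0.102, 0.059], [0.0, 0.499, -0.866]]
force: [0.6, 0.0, -0.5]
opening: 0.245
```

```bash
python3 -c "
from h import *
st(-.030)"
```

```text
t 18.73 dpos [ 0.0027 -0.     -0.0051] rot [-0.0004 -0.001   0.0007] rows>= 0.1 F [ 0.6  0.  -0.5] open 0.245
F tool [-0.06  0.28  0.74] M [0.03 0.39 0.11] depth mm 24.23 off y,perp -0.34 -0.23
```

>>> {"name": "play_rows", "arguments": {
  "targets": [
    [1,0.0015,0.0002,-0.0026,0,0,0],
    [1,0.0015,0.0002,-0.0026,0,0,0],
    [1,0.0015,0.0002,-0.0026,0,0,0],
    [1,0.0015,0.0002,-0.0026,0,0,0],
    [1,0.0015,0.0002,-0.0026,0,0,0],
    [1,0.001,0.0001,-0.0017,0,0,0],
    [1,0.001,0.0001,-0.0017,0,0,0],
    [1,0,0,0,0,0,0]
  ]
}}

```text
time_s: 19.73
position: [0.5396, -0.124, 0.0974]
tcp_rot: [[-0.118, 0.86, 0.496], [0.993, 0.102, 0.059], [0.001, 0.499, -0.866]]
force: [-0.4, 0.9, -0.1]
opening: 0.247
```

```bash
python3 -c "
from h import *
st(-.046)"
```

```text
t 19.73 dpos [ 0.0012 -0.0004 -0.0027] rot [-0.0006 -0.0008  0.0006] rows>= 0.0 F [-0.4  0.9 -0.1] open 0.247
F tool [ 0.94 -0.28 -0.01] M [-0.16  0.34 -0.  ] depth mm 43.15 off y,perp -0.54 -0.38
```

Last ~3 mm, in small pushes until contact.

>>> {"name": "play_rows", "arguments": {
  "targets": [
    [1,0.0005,0.0001,-0.0009,0,0,0],
    [1,0.0005,0.0001,-0.0009,0,0,0],
    [1,0.0005,0.0001,-0.0009,0,0,0],
    [1,0,0,0,0,0,0],
    [1,0,0,0,0,0,0]
  ]
}}

```text
time_s: 20.35
position: [0.541, -0.1236, 0.095]
tcp_rot: [[-0.118, 0.86, 0.496], [0.993, 0.102, 0.059], [0.0, 0.5, -0.866]]
force: [-2.7, -0.3, 4.8]
opening: 0.243
```

```bash
python3 -c "
from h import *
st(-.046)"
```

```text
t 20.35 dpos [-0.0002 -0.0007 -0.0003] rot [-0.0004 -0.0006  0.0006] rows>= 0.0 F [-2.7 -0.3  4.8] open 0.243
F tool [ 0.05  0.06 -5.48] M [-0.17  0.35  0.04] depth mm 45.91 off y,perp -0.72 -0.39
```

>>> {"name": "play_rows", "arguments": {
  "targets": [
    [1,0.0005,0.0001,-0.0009,0,0,0],
    [1,0.0003,0,-0.0005,0,0,0],
    [1,0,0,0,0,0,0],
    [1,0,0,0,0,0,0]
  ]
}}

```text
time_s: 20.85
position: [0.541, -0.1237, 0.0949]
tcp_rot: [[-0.117, 0.86, 0.497], [0.993, 0.102, 0.058], [-0.001, 0.5, -0.866]]
force: [-11.2, -1.1, 17.9]
opening: 0.242
```

```bash
python3 -c "
from h import *
st(-.046)"
```

```text
t 20.85 dpos [-0.0003 -0.0007 -0.0002] rot [0.0005 0.0004 0.0015] rows>= 0.0 F [-11.2  -1.1  17.9] open 0.242
F tool [  0.25  -0.77 -21.14] M [-0.12  0.43  0.04] depth mm 46.04 off y,perp -0.68 -0.42
```

Hard stop at 46.0 mm with 21 N: the collar is home. Ease off, open, retract along the axis.

>>> {"name": "play_rows", "arguments": {
  "targets": [
    [1,-0.0005,-0.0001,0.0009,0,0,0],
    [0.7,0,0,0,0,0,0],
    [0.6,0,0,0,0,0,0],
    [0.4,0,0,0,0,0,0],
    [0,0,0,0,0,0,0],
    [0,0,0,0,0,0,0],
    [0,-0.0025,-0.0003,0.0043,0,0,0],
    [0,-0.01,-0.0012,0.0173,0,0,0],
    [0,-0.02,-0.0024,0.0346,0,0,0],
    [0,-0.02,-0.0024,0.0346,0,0,0],
    [0,-0.02,-0.0024,0.0346,0,0,0],
    [0,0,0,0,0,0,0]
  ]
}}

```text
time_s: 22.35
position: [0.4687, -0.1331, 0.2221]
tcp_rot: [[-0.117, 0.859, 0.499], [0.993, 0.103, 0.056], [-0.004, 0.502, -0.865]]
force: [0.8, 0.2, 0.7]
opening: 1.003
```

```bash
python3 - <<'E'
from h import *
s=bot.read_state();print(s['position'],s['opening'],s['force'])
print(((proj("side",M)-(200,110)+.5)*6).round(1))
S=bot.capture("side");T=bot.capture("top")
a=cv2.resize(S[110:210,185:260],None,fx=6,fy=6,interpolation=cv2.INTER_CUBIC)
b=cv2.resize(T[130:255,190:300],None,fx=3,fy=3,interpolation=cv2.INTER_CUBIC);b=cv2.copyMakeBorder(b,0,600-b.shape[0],0,0,cv2.BORDER_CONSTANT)
cv2.imwrite("pics/g.png",np.hstack([a,b]))
E
```

```text
[ 0.46865067 -0.13305771  0.22211424] 1.0034176647395174 [0.80797804 0.16547798 0.72562887]
[248.8 248.2]
```

View pics/g.png

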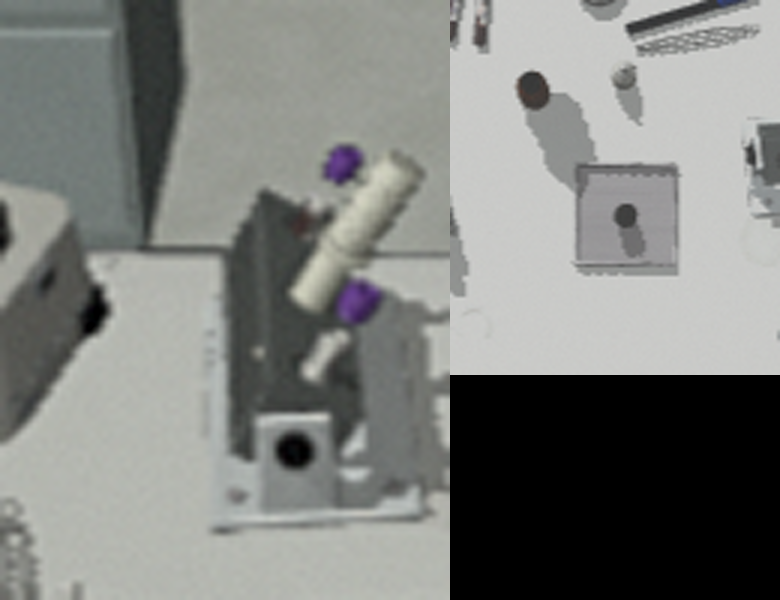

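The swab sits in line on the vial with its collar at the rim (side crop ~(340,248)), the gripper clear. The stopper is in the tray ((625,215)) and the bottles stand. Before handing in I'll check that the carton and bottles haven't moved.

```bash
python3 - <<'E'
from h import *
a=cv2.resize(cv2.imread("pics/side0.png"),(512,384),interpolation=cv2.INTER_AREA).astype(int);b=bot.capture("side").astype(int)
for n,(x,y) in dict(carton=(468,279),oil=(313,380),drop=(309,343)).items():
    u,v=int(x*.64),int(y*.64);d=np.abs(a-b).max(2)[v-14:v+15,u-11:u+12];print(n,d.mean().round(1),(d>50).sum())
print(bot.hand_in())
E
```

```text
carton 10.3 0
oil 8.8 0
drop 10.1 0
the job is handed in; nothing more can be done
None
```

I pulled the stopper out along the vial's axis and left it standing upright in the middle of the steel tray. Then I lifted the swab out of the white rack, pushed it into the vial and let go. The job is handed in; it took about 22.5 s of the 58 s allowed.

**Swab seating:** the last push hit a hard stop at 46.0 mm, which is the swab's length from tip to collar, with about 21 N along the axis. The final side picture shows the swab in line with the vial and its collar at the rim, with the gripper open and clear.

**Swab tip:** it was about 9 mm above the worktop while the swab stood in the rack, and it was only lifted from there.

**Stopper:** the final top picture shows it still upright in the tray.

**Bystanders:** comparing the side pictures from the start and the end shows no change at the carton or either bottle.

**Disagreements:** the two cameras differed by about 4 mm on where the vial mouth lay in x. I used the stopper grasp and the side view instead. During insertion there was about 3 N of sideways contact, which went away after a shift of about 0.8 mm.

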